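# Vent the tube warmer: slide the bottle clear, hold the sprung lid at its index

### The arm

A 6-joint arm with a two-finger parallel gripper is mounted at the origin on a cart in front of the work surface, level with it; the furniture and walls round the work are solid. World frame = base frame: x ahead of the robot, y to its left, z up, the work surface at z = 0. Lengths are in m, angles in rad, forces in N, time in s.
With the tool pointing down it reaches from about 0.375 to 0.925 m from the base axis. Payload 5.7 kg.
Tool frame: the origin (TCP) lies at the very end of the fingers, on their centre line; the grasp point (between the pads) lies 19 mm behind it (arm.hold_point_z is the z of the grasp point in the tool frame, in m); z points along the fingers, y is the line along which they close (so a half turn about z gives the same grasp; the last joint's range is limited). The gripper opens to 88 mm and grips with 3 to 60 N. Pads are 20 mm wide; open, the fingers measure 115 mm over their backs; the gripper's body (75 mm by 178 mm) begins 61 mm behind the grasp point.
Start: joints at [0.994, 0.359, 1.51, -0, 1.272, -0.115], TCP at [0.267, 0.537, 0.223] pointing down, gripper open.
Joint ranges: [-2.97, 2.97], [-1.01, 2.36], [0.21, 2.38], [-0.96, 4.11], [0.2, 2.71], [-2.98, 2.98]. Speed limits (rad/s): [2.39, 2.39, 3.14, 3.14, 3.14, 3.14].

### API

Orientations are given as [roll, pitch, yaw] about the fixed x, y, z axes, in that order (R = Rz(yaw) Ry(pitch) Rx(roll)).
In Python, from workcell import arm gives the robot as it stands.
- The arm moves only by the tool nudge_tcp, called after "Request:" as name(argument=value, ...), one argument or row to a line, values as JSON. Schema: {"type":"object","properties":{"rows":{"type":"object","properties":{"deltas":{"type":"array","items":{"type":"array","items":{"type":"number"},"minItems":4,"maxItems":4},"minItems":1,"maxItems":20}},"additionalProperties":false,"required":["deltas"]},"finger_gap":{"type":"number"},"only":{"type":"string"},"quiet":{"type":"boolean"},"lines":{"type":"string"}},"required":["rows"],"additionalProperties":false}. rows is an object whose key "deltas" holds a list of rows, 1 to 20 of them, each of 4 numbers: dx, dy, dz in m, then a turn about the tool's z in rad; each row is the pose to reach, as a shift and turn from the pose commanded when the call began, along the tool's axes at that moment; what a row does not reach only later rows make up. A row lasts 1/12 s, in which the tool goes at most 0.0417 m and 0.125 rad, less where a joint would pass 70% of its speed; a pose out of reach is approached as far as the arm can. finger_gap is the opening from 0.0 (shut) to 1.0 (fully open), set as the call begins (left out keeps the last). The fingers move at their own pace and stop on an object; the grip force is fixed at half the most. Time passes only in rows, so rows that do not move let the fingers close. The tool returns the time, the measured TCP pose, the force, the opening and the grip force at its end. only (a regular expression) keeps the lines of the reply that match it, lines (a string "A,B") keeps lines A to B, and quiet returns only ok. Input that does not fit is refused with a message, and nothing moves.
- arm.get_state(): the state, without advancing time (a new reading comes with each control period).
- arm.snapshot(name): name is "scene" or "top" or "wrist"; returns a dict with "pixels" (400x640x3 uint8, red, green, blue), "mtx" (3x3 intrinsics, pixels), "D" ([k1, k2, p1, p2, k3] as OpenCV has them; the pictures are not rectified), "world_from_camera" (4x4, takes a point from camera to world coordinates); the wrist camera has in their place "tool_from_camera" (4x4, takes a point from camera to tool coordinates, whose origin is the TCP and whose axes are the flange's). Camera axes: x right, y down, z forward; pixel columns grow to the right and rows downward; lengths in m; the calibration is good to about 2 mm. A picture is of the moment at which its call begins: read the wrist's pose just before it. There is no depth.
- arm.finish_job(): hands the job in; it is judged then, once.
The state is a dict: "time": time; "joint_positions": joint angles; "qd": joint speeds; "effort": joint torques, N m; "tool_pos": TCP position; "eef_rot": TCP orientation; "force": force on the tool from outside, world axes, zero at the start; "wrist_torque": the same for the moment, N m; "width": opening from 0.0 (shut) to 1.0 (fully open); "grasp_force": force on a finger pad.
Only numpy, scipy, OpenCV 4.12 (cv2) and the standard library are available. Lean on these libraries where they do the work, as an engineer would, in place of code of your own. Each camera call takes 0.05 s, during which the arm holds its last target. There are 200 camera calls.

### The job

The tube warmer has to be vented, but the small bottle of settled magnetic beads stands in the ring beside its lid handle, where the fingers must go. Slide the bottle along the warm deck into the other ring, flat on the deck all the way (never lift or tip it, or the beads are stirred up), and let go of it. Then take the lid by its bar handle, raise it against its spring until the needle on the gauge points at the index clip, not swinging past the clip (that trips the heater's cut-out), and keep holding it there: the lid falls shut by itself, so the program finishes with the robot still holding the lid at the clip. Leave the index clip as it is set, and the things lying round the warmer where they are.

Things in the scene. Friction and masses are not known exactly. Their poses are not given: they have to be found in the camera images.
- warmer: White tube warmer, fixed, yaw varies. Origin: on the table under the centre of its lidded chamber; x to its back, y to its left, z up; its front looks to -x. Chamber 140 mm (x) by 208 mm (y), walls 80 mm high. Right of it (y -104 to -319 mm) a metal deck 26 mm above the table, 128 mm deep, with two engraved rings, 47 mm inner diameter. Upright gauge plate at front left, 104 mm radius.
- bead_bottle: Small capped reagent bottle, standing; origin: centre of its underside. Body 37 mm diameter up to 49 mm, then a cap 24 mm in diameter, 70 mm high in all, about 0.15 kg. It starts in ring_near, its body about 10 mm clear of the lid's handle bar in plan, and is in the way of the fingers there.
- ring_near (a point): Centre, on the deck surface, of the ring beside the lid handle (warmer x = 0, y = -172 mm, z = 26 mm): where the bottle starts.
- ring_far (a point): Centre, on the deck surface, of the ring farther from the lid (warmer x = 0, y = -284 mm, z = 26 mm): where the bottle goes. 112 mm from ring_near.
- warmer_lid (a joint): Lid angle, rad: 0 shut, grows as the free (right) end rises, up to 1.3. The hinge axis is parallel to the warmer's x, at the chamber's left end. A spring and the lid's weight shut it: about 4 N at the handle starts it, 6 N holds it at 0.8; it does not stay by itself.
- lid_hinge (a point): Point on the hinge axis, in the middle of the lid's depth (warmer x = 0, y = +104 mm, z = 84 mm).
- lid_handle (a point): Middle of the handle bar: round steel, 10 mm diameter, parallel to the warmer's x, 96 mm long between its end arms, 242 mm from the hinge axis. Lid shut: at warmer x = 0, y = -138, z = 84 mm, 34 mm out from the lid's edge, 58 mm above the deck, so it can be pinched from above, fingers closing along the warmer's y. It turns with the lid and may turn between the fingers.
- lid_pointer (a point): Tip of the dark gauge needle that turns with the lid, 90 mm from the hinge axis, in front of the gauge plate at the warmer's front.
- vent_index (a joint): Angle at which the index clip is set on the gauge, rad, same zero and direction as the lid angle: the lid is at the clip when the two are equal. Set anywhere from 0.40 to 0.80; stiff, not to be moved.
- index_mark (a point): Point of the index clip (a small dark clip, 11 by 15 mm, with a thumb screw, on the gauge's rim) where the needle's tip stands when the lid is at the clip; 90 mm from the hinge axis. Its frame turns with the clip: its z is the way the needle moves there when the lid rises.
- timer: Bystander: white bench timer lying flat, 62 x 62 x 17 mm, in front of the chamber; origin: centre of its underside.
- marker: Bystander: marker pen lying, 138 mm long, 16 mm thick, in front of the warm deck; origin: centre of its underside.
- kit_box: Bystander: small carton, 48 x 70 x 30 mm, left of the chamber; origin: centre of its underside.

How it is judged:
By the outcome, as a careful person would: the job done as asked, in the order asked, and still so for the second after the job is handed in, while the arm keeps its last pose, push and grip.
It also fails if it takes over 51 s, if anything falls off the work surface, if the arm or the gripper's body presses on something with over 40 N, if the wrist force passes 120 N, or if a joint passes its speed limit or range.

## Working session

There is one attempt and no reset: what is moved stays moved. The work goes in short steps, Python scripts to look and compute and a tool call to move; the robot and the scene stay as the last step left them, time stands still between calls to the robot, and variables do not carry over. Pictures are saved under pics/ and viewed, at most 13 in all, crops included, and the job is handed in when it is done.

```bash
ls; mkdir -p pics
```

Run:
```python
from workcell import arm
import cv2,pickle
d={}
for n in("scene","top"):
    s=arm.snapshot(n); d[n]=s; cv2.imwrite(f"pics/{n}0.png",s["pixels"][:,:,::-1])
    print(n,s["mtx"].round(1).tolist(),s["D"],s["world_from_camera"].round(3).tolist())
pickle.dump(d,open("s0.pkl","wb"))
s=arm.get_state();print(s["time"],s["tool_pos"],s["eef_rot"],s["force"],arm.hold_point_z)
```

```text
pics
workcell.py
scene [[377.6, 0.0, 312.5], [0.0, 377.6, 198.9], [0.0, 0.0, 1.0]] [-0.02872686  0.          0.          0.          0.        ] [[0.897, -0.237, 0.373, 0.224], [-0.441, -0.462, 0.769, -0.636], [-0.01, -0.854, -0.519, 0.56], [0.0, 0.0, 0.0, 1.0]]
top [[474.0, 0.0, 320.4], [0.0, 474.0, 190.7], [0.0, 0.0, 1.0]] [-0.05790813  0.          0.          0.          0.        ] [[-0.029, -0.992, 0.126, 0.409], [-0.999, 0.032, 0.024, 0.051], [-0.028, -0.125, -0.992, 1.156], [0.0, 0.0, 0.0, 1.0]]
0.1 [0.26701833 0.53662466 0.22191358] [-3.13997775e+00 -1.77940725e-04  2.67981539e+00] [-0.47158926 -0.03474568  0.51445047] -0.0187
```

View pics/scene0.png

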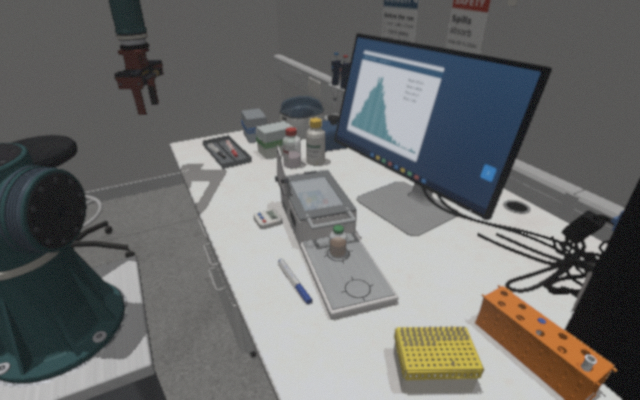

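View pics/top0.png

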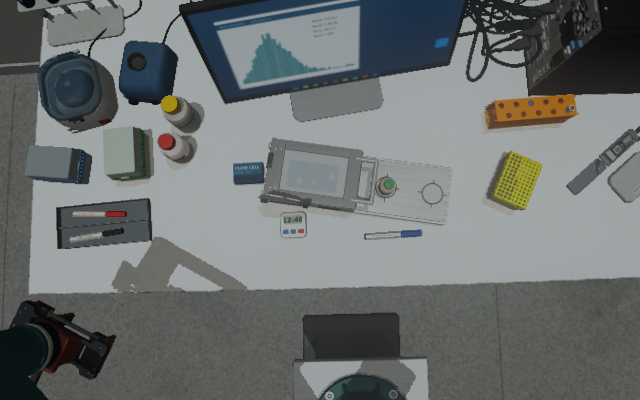

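The scene view shows the warmer with the bottle's green cap at (337,230) and the far ring at (357,288). In the top view the cap is at (388,186), the far ring at (432,193) and the handle bar near (366,180). Next I'll enlarge the top view and measure.

Create h.py:
```python
import cv2,numpy as np
def ray(s,uv,T=None):
    T=s["world_from_camera"] if T is None else T
    p=cv2.undistortPoints(np.array([[uv]],float),s["mtx"],s["D"])[0,0]
    return T[:3,3],T[:3,:3]@np.array([p[0],p[1],1.])
def onz(s,uv,z,T=None):
    o,d=ray(s,uv,T); return o+d*(z-o[2])/d[2]
def onplane(s,uv,p,n,T=None):
    o,d=ray(s,uv,T); return o+d*((p-o)@n)/(d@n)
def proj(s,P,T=None):
    T=s["world_from_camera"] if T is None else T
    W=np.linalg.inv(T)
    return cv2.projectPoints(np.array(P,float).reshape(-1,1,3),cv2.Rodrigues(W[:3,:3])[0],W[:3,3],s["mtx"],s["D"])[0][:,0]
def green(s):
    h=cv2.cvtColor(s["pixels"],cv2.COLOR_RGB2HSV)
    return cv2.inRange(h,(50,90,40),(85,255,255))
```

Run:
```python
import pickle,cv2,numpy as np
from h import *
d=pickle.load(open("s0.pkl","rb"))
t=d["top"]
for n in d:
    k,l,st,c=cv2.connectedComponentsWithStats(green(d[n]))
    print(n,[(st[i].tolist(),c[i].round(1).tolist()) for i in range(1,k) if st[i,4]>15])
print("cap",onz(t,(388,185.5),.096),"ring",onz(t,(432.5,193),.026))
im=t["pixels"][125:245,230:460,::-1]
cv2.imwrite("pics/topc.png",cv2.resize(im,None,fx=3.4,fy=3.4,interpolation=cv2.INTER_CUBIC))
```

```text
scene []
top [([141, 130, 3, 17, 31], [141.6, 139.0]), ([142, 155, 3, 13, 29], [142.9, 161.2]), ([385, 180, 8, 9, 59], [388.4, 183.8])]
cap [ 0.55059489 -0.07556948  0.096     ] ring [ 0.5384075  -0.18954033  0.026     ]
```

View pics/topc.png

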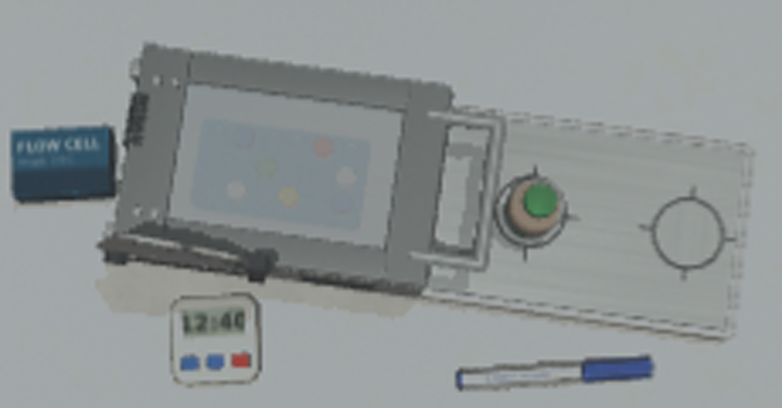

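The crop shows the far ring at top-view pixel (432.4,193.5), the near ring at about (386.2,186.8), the cap at (389.1,183.5), and the handle bar from (376.5,159.5) to (372.5,202).

Run:
```python
import pickle,cv2,numpy as np
from h import *
d=pickle.load(open("s0.pkl","rb"))
t=d["top"]
c=lambda u,v:(230+u/3.4-.35,125+v/3.4-.35)
N=onz(t,c(531,210),.026);F=onz(t,c(688,233),.026);C=onz(t,c(541,199),.096)
print("near",N,"far",F,np.linalg.norm(F-N),"cap",C)
v=N-F; print("yaw rings",np.arctan2(-v[0],v[1]))
A=onz(t,c(497,118),.089);B=onz(t,c(484,262),.089)
print("bar",A,B,np.linalg.norm(A-B),"yaw",np.arctan2(*(A-B)[[1,0]]))
for q in [(750,150),(727,335),(424,290)]:print(onz(t,c(*q),.026))
for q in [(150,45),(115,232)]:print(onz(t,c(*q),.084))
```

```text
near [ 0.55791053 -0.07864647  0.026     ] far [ 0.53801386 -0.1883255   0.026     ] 0.11146912772991688 cap [ 0.55581032 -0.07754283  0.096     ]
yaw rings -0.1794566161565337
bar [ 0.61262958 -0.05151136  0.089     ] [ 0.51580203 -0.03865008  0.089     ] 0.09767797141884908 yaw -0.13205373492967348
[ 0.59577218 -0.23576892  0.026     ]
[ 0.46543891 -0.21147399  0.026     ]
[ 0.5037123  -0.00109387  0.026     ]
[0.67230153 0.18194669 0.084     ]
[0.54440549 0.20762364 0.084     ]
```

Run:
```python
import pickle,cv2,numpy as np
from h import *
from workcell import arm
s=arm.snapshot("wrist"); print(s["mtx"].tolist(),s["D"],s["tool_from_camera"].round(4).tolist())
d=pickle.load(open("s0.pkl","rb"))
# monitor lower-left corner by two rays
for a,b in [((336,137),(226,102)),((492,212),(451,66))]:
    o1,d1=ray(d["scene"],a);o2,d2=ray(d["top"],b)
    k=np.linalg.lstsq(np.c_[d1,-d2],o2-o1,rcond=None)[0];print(o1+k[0]*d1,o2+k[1]*d2)
```

Request:
nudge_tcp(
  rows={"deltas": [[-0.13,-0.16,0.016,0.64],[-0.257,-0.322,0.032,1.29],[-0.257,-0.322,0.032,1.29],[-0.257,-0.322,0.032,1.29],[-0.257,-0.322,0.032,1.29],[-0.257,-0.322,0.032,1.29],[-0.257,-0.322,0.032,1.29],[-0.257,-0.322,0.032,1.29],[-0.257,-0.322,0.032,1.29],[-0.257,-0.322,0.032,1.29],[-0.257,-0.322,0.032,1.29],[-0.257,-0.322,0.032,1.29],[-0.257,-0.322,0.032,1.29],[-0.257,-0.322,0.032,1.29],[-0.257,-0.322,0.032,1.29],[-0.257,-0.322,0.032,1.29],[-0.257,-0.322,0.032,1.29]]},
  finger_gap=1.0,
)

```text
time: 1.57
tool_pos: [0.3537, 0.1352, 0.1907]
eef_rot: [-3.142, 0.0, 1.393]
force: [0.6, 0.5, 0.2]
width: 1.003
grasp_force: 0.0
```

Add to h.py:
```python
from scipy.spatial.transform import Rotation as Ro
def wrist(arm):
    st=arm.get_state(); s=arm.snapshot("wrist")
    T=np.eye(4);T[:3,:3]=Ro.from_euler("xyz",st["eef_rot"]).as_matrix();T[:3,3]=st["tool_pos"]
    s["world_from_camera"]=T@s["tool_from_camera"]; return s
```

Run:
```python
from h import *
from workcell import arm
import pickle
s=wrist(arm);pickle.dump(s,open("w1.pkl","wb"))
cv2.imwrite("pics/w1.png",s["pixels"][:,:,::-1]);print(arm.get_state()["joint_positions"])
```

```text
[ 1.81891822e-01  7.12763742e-02  1.99257064e+00 -6.05912918e-05
  1.07790534e+00  3.60666583e-01]
```

View pics/w1.png

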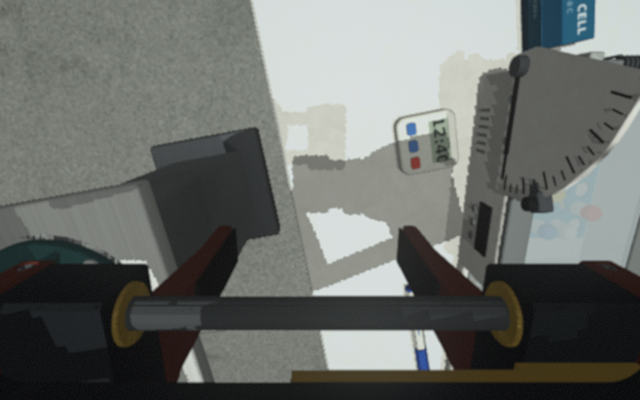

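The gauge is clearly visible: hinge at about (519,65), needle running down to about (504,190), clip at (538,200). I'll enlarge it.

Run:
```python
from h import *
import pickle
s=pickle.load(open("w1.pkl","rb"))
im=s["pixels"][40:220,480:640,::-1]
im=cv2.convertScaleAbs(cv2.resize(im,None,fx=3.3,fy=3.3,interpolation=cv2.INTER_CUBIC),alpha=1.6)
cv2.imwrite("pics/w1c.png",im)
O=np.array([.5887,.0906,0]);R=Ro.from_euler("z",-.18).as_matrix()
for x in(-.07,-.08,-.09):
  P=[O+R@np.array(p) for p in [(x,.104,.084),(x,.014,.084),(x,.104-.09*np.cos(.6),.084+.09*np.sin(.6))]]
  q=proj(s,P);print(x,q.round(1).tolist(),((q-[480,40]+.5)*3.3).round().tolist())
```

```text
-0.07 [[532.0, 69.3], [512.9, 181.3], [559.9, 175.9]] [[173.0, 98.0], [110.0, 468.0], [265.0, 450.0]]
-0.08 [[519.3, 69.2], [501.3, 181.3], [545.5, 175.9]] [[131.0, 98.0], [72.0, 468.0], [218.0, 450.0]]
-0.09 [[506.5, 69.2], [489.6, 181.2], [531.1, 175.8]] [[89.0, 98.0], [33.0, 468.0], [170.0, 450.0]]
```

View pics/w1c.png

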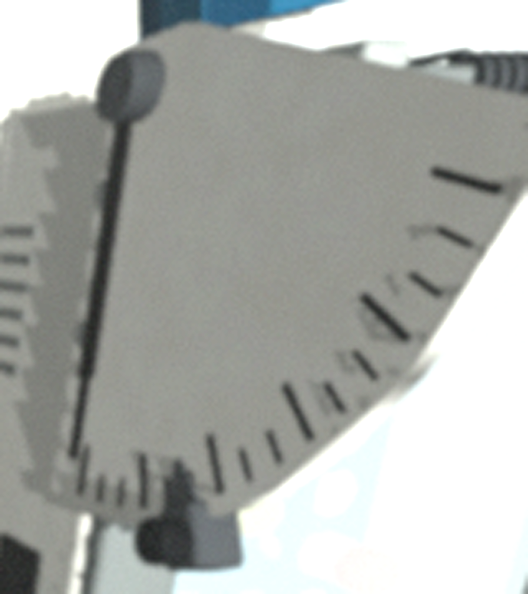

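The ticks are 5° apart, with long ones every 15°. The needle tip is at crop (73,455), and the clip's tongue runs from (178,462) downward, between the 15° tick (143,455–505) and the 30° tick (210,435)–(220,492). Next I'll calibrate the plate plane from the ticks.

Run:
```python
from h import *
from scipy.optimize import least_squares
import pickle
s=pickle.load(open("w1.pkl","rb"))
f=lambda q:(480+q[0]/3.3-.35,40+q[1]/3.3-.35)
I=[(86,446),(141,453),(210,435),(286,385),(363,296),(433,172)]
E=[(80,494),(146,506),(220,492),(310,438),(406,338),(499,189)]
def wc(q,x,yaw,dx,dy):
    R=Ro.from_euler("z",yaw).as_matrix();O=np.array([.5887+dx,.0906+dy,0])
    return R.T@(onplane(s,f(q),O+R@[x,0,0],R[:,0])-O)
def pol(q,*a):
    p=wc(q,*a);v=np.array([.104-p[1],p[2]-.084]);return np.arctan2(v[1],v[0]),np.hypot(*v)
def res(v):
    r=[];
    for k,(i,e) in enumerate(zip(I,E)):
        a,b=pol(i,v[0],-.18,0,v[1]),pol(e,v[0],-.18,0,v[1])
        r+=[(a[0]-np.radians(15*k))*.09,(b[0]-np.radians(15*k))*.1,(a[1]-v[2]),(b[1]-v[3])]
    return r
S=least_squares(res,[-.08,0,.09,.1]);print(S.x,np.array(S.fun).reshape(-1,4).round(4).tolist())
x,dy=S.x[:2]
for o in(0,-.002,-.004,-.006,-.008):
    print(o,"needle",np.round(pol((73,455),x+o,-.18,0,dy),4),"tongue",np.round(pol((178,462),x+o,-.18,0,dy),4),np.round(pol((181,495),x+o,-.18,0,dy),4),"hub",wc((122,120),x+o,-.18,0,dy).round(4))
```

```text
[-0.07638257  0.00232483  0.08654139  0.09915438] [[-0.0005, 0.0003, 0.0002, 0.0002], [-0.0007, 0.0013, -0.0001, -0.0001], [0.0001, -0.0, 0.0001, 0.0002], [0.0001, -0.0001, 0.0003, 0.0], [-0.0, -0.0001, -0.0001, -0.0003], [-0.0, 0.0003, -0.0004, -0.0001]]
0 needle [-0.0616  0.0904] tongue [0.3997 0.09  ] [0.4003 0.0975] hub [-0.0764  0.0974  0.0765]
-0.002 needle [-0.0244  0.0895] tongue [0.4319 0.0905] [0.43  0.098] hub [-0.0784  0.0971  0.0799]
-0.004 needle [0.0135 0.0888] tongue [0.4636 0.0912] [0.4594 0.0985] hub [-0.0804  0.0968  0.0833]
-0.006 needle [0.052  0.0881] tongue [0.4948 0.0919] [0.4884 0.0992] hub [-0.0824  0.0965  0.0867]
-0.008 needle [0.0911 0.0876] tongue [0.5255 0.0928] [0.5171 0.0999] hub [-0.0844  0.0962  0.0901]
```

The tick fit is good to about 0.3 mm, but how far the tongue stands off the plate is ambiguous. A second, steeper view on the way to the bottle will settle that.

Request:
nudge_tcp(
  rows={"deltas": [[0,0.04,-0.01,0],[0,0.08,-0.02,0],[0,0.12,-0.02,0],[0,0.12,-0.02,0],[0,0.12,-0.02,0],[0,0.12,-0.02,0]]},
)

```text
time: 2.12
tool_pos: [0.4709, 0.113, 0.21]
eef_rot: [-3.139, 0.001, 1.39]
force: [0.1, -0.1, -0.0]
width: 0.999
grasp_force: 0.0
```

Run:
```python
from h import *
from workcell import arm
import pickle
s=wrist(arm);pickle.dump(s,open("w2.pkl","wb"))
O=np.array([.5887,.0906+.0023,0]);R=Ro.from_euler("z",-.18).as_matrix()
P=[O+R@np.array([-.0764,.104-r*np.cos(a),.084+r*np.sin(a)]) for r,a in[(.09,0),(.09,.43),(.1,1.3)]]
q=proj(s,P).round(1);print(q.tolist())
u,v=q[1].astype(int);u=max(min(u-50,520),0);v=max(v-45,0);print("crop origin",u,v)
im=cv2.convertScaleAbs(cv2.resize(s["pixels"][v:v+90,u:u+120,::-1],None,fx=6,fy=6,interpolation=cv2.INTER_CUBIC),alpha=1.6)
cv2.imwrite("pics/w2c.png",im)
```

```text
[[363.4, 172.7], [370.3, 172.1], [391.0, 98.1]]
crop origin 320 127
```

View pics/w2c.png

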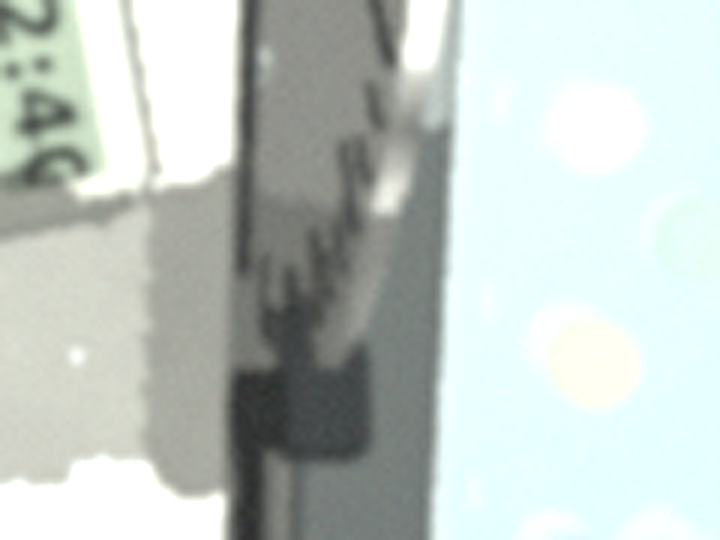

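Run:
```python
from h import *
import pickle
R=Ro.from_euler("z",-.18).as_matrix();O=np.array([.5887,.0906+.0023,0])
A=pickle.load(open("w1.pkl","rb"));B=pickle.load(open("w2.pkl","rb"))
P=lambda x,r,a:O+R@np.array([x,.104-r*np.cos(a),.084+r*np.sin(a)])
c1=lambda q:((q-[480,40]+.35)*3.3).round(0)
c2=lambda q:((q-[320,127]+.4)*6).round(0)
for d in(0,15,20,25,30,45):
    a=np.radians(d);p=[P(-.0764,.0865,a),P(-.0764,.0992,a)]
    print(d,c1(proj(A,p)).tolist(),c2(proj(B,p)).tolist())
print("needle0",c2(proj(B,[P(-.0797,.09,0)])))
for o,a in((0,.400),(-.002,.432),(-.0033,.453),(-.006,.495)):
    p=[P(-.0764+o,.09,a)];print(o,a,c1(proj(A,p)),c2(proj(B,p)))
g=lambda s:cv2.cvtColor(s["pixels"],cv2.COLOR_RGB2GRAY)
x=g(A)[178:196,522:556];y=g(B)[165:190,356:384]
print("A");print(x);print("B");print(y)
```

```text
0 [[87.0, 446.0], [79.0, 493.0]] [[264.0, 254.0], [260.0, 335.0]]
15 [[143.0, 453.0], [142.0, 507.0]] [[287.0, 264.0], [286.0, 354.0]]
20 [[164.0, 450.0], [167.0, 505.0]] [[295.0, 258.0], [296.0, 351.0]]
25 [[186.0, 444.0], [192.0, 500.0]] [[304.0, 246.0], [307.0, 341.0]]
30 [[209.0, 435.0], [220.0, 491.0]] [[314.0, 229.0], [318.0, 324.0]]
45 [[285.0, 384.0], [310.0, 438.0]] [[344.0, 141.0], [354.0, 230.0]]
needle0 [[241. 277.]]
0 0.4 [[178. 462.]] [[301. 277.]]
-0.002 0.432 [[178. 460.]] [[289. 273.]]
-0.0033 0.453 [[178. 458.]] [[282. 269.]]
-0.006 0.495 [[177. 454.]] [[265. 262.]]
A
[[ 59  55  76  89  91  88  89  86  87  88  89  85  85  90  96  95  95  95
   97  97  90  69  48  56  81  93  96  97  96  92  75  53  62  83]
 [ 55  46  68  89  94  89  84  81  82  81  76  69  70  84  93  95  96  95
   97  97  93  74  51  51  78  92  95  97  95  93  79  57  56  78]
 [ 55  47  68  88  94  92  82  81  81  76  66  52  56  72  86  95  97  97
   94  97  91  77  53  49  73  88  97  96  96  97  84  63  53  73]
 [ 56  46  69  89  96  95  86  81  78  73  61  48  46  62  79  89  94  97
   96  95 
[... 4259 characters left out ...]
102  96  82  77  75  74  75  68  61  52  47  42  43  42  43  49  59  70
   75  78  80  79  72  66  64  72  77  80]
 [103  94  83  76  73  75  74  76  70  59  48  43  43  42  44  48  59  70
   76  77  78  73  64  56  56  67  78  80]
 [103  95  84  78  75  73  75  76  74  66  51  43  41  44  44  46  57  71
   73  76  74  67  56  49  52  65  75  79]
 [103  95  81  73  70  69  70  72  72  63  51  43  43  46  45  49  55  65
   71  72  69  57  47  46  49  60  74  79]
 [104  94  75  61  57  59  57  57  58  50  41  41  41  44  44  48  49  58
   57  60  57  51  47  45  47  61  73  77]
 [103  90  70  50  39  42  38  42  41  36  35  37  42  45  46  47  46  49
   47  49  49  44  46  46  52  60  73  79]]
```

Request:
nudge_tcp(
  rows={"deltas": [[0,-0.04,0,0],[0,-0.08,0,0],[0,-0.08,0.04,0],[0,-0.08,0.08,0],[0,-0.08,0.12,0],[0,-0.08,0.12,0],[0,-0.08,0.12,0],[0,-0.08,0.12,0]]},
)

```text
time: 2.83
tool_pos: [0.3933, 0.1274, 0.0919]
eef_rot: [3.141, -0.0, 1.39]
force: [-0.6, -0.7, 0.7]
width: 0.997
grasp_force: 0.0
```

Run:
```python
from h import *
from workcell import arm
import pickle
s=wrist(arm);pickle.dump(s,open("w3.pkl","wb"))
O=np.array([.5887,.0906+.0023,0]);R=Ro.from_euler("z",-.18).as_matrix()
P=[O+R@np.array([-.0764+o,.104-r*np.cos(a),.084+r*np.sin(a)]) for r,a,o in[(.09,0,-.0033),(.09,.43,-.002),(.1,1.3,0)]]
q=proj(s,P).round(1);print(q.tolist())
u,v=q[1].astype(int);u=max(min(u-60,540),0);v=max(v-60,0);print("crop origin",u,v)
im=cv2.convertScaleAbs(cv2.resize(s["pixels"][v:v+90,u:u+100,::-1],None,fx=6,fy=6,interpolation=cv2.INTER_CUBIC),alpha=1.8)
cv2.imwrite("pics/w3c.png",im)
```

```text
[[527.7, 215.9], [588.0, 226.5], [875.6, 87.5]]
crop origin 528 166
```

View pics/w3c.png

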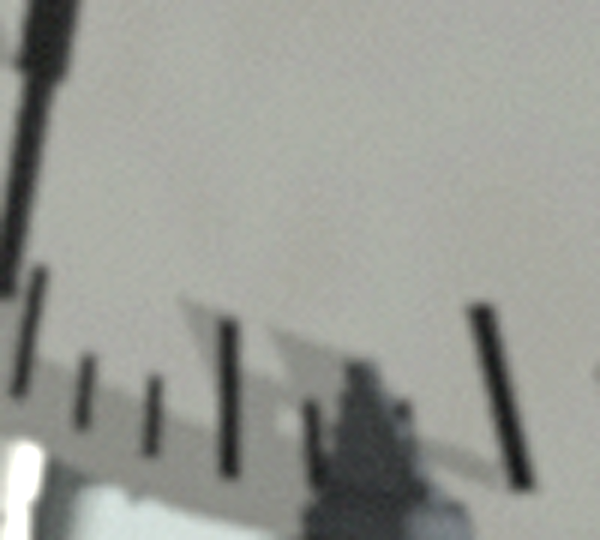

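This shows the clip's wedge tongue with its tip centre at crop (360,363), between the 20° tick (312,405) and the 25° tick (403,403). The needle tip is at about (5,290).

Run:
```python
from h import *
import pickle
R=Ro.from_euler("z",-.18).as_matrix();O=np.array([.5887,.0906+.0023,0])
C=pickle.load(open("w3.pkl","rb"));A=pickle.load(open("w1.pkl","rb"))
f=lambda q:(528+q[0]/6-.42,166+q[1]/6-.42); fa=lambda q:(480+q[0]/3.3-.35,40+q[1]/3.3-.35)
def pol(s,px,x):
    p=R.T@(onplane(s,px,O+R@[x,0,0],R[:,0])-O);v=np.array([.104-p[1],p[2]-.084]);return np.arctan2(v[1],v[0]).round(4),np.hypot(*v).round(4)
x=-.0764
for n,q,d in[("0",(38,268),0),("0e",(18,395),0),("15",(229,320),15),("15e",(231,476),15),("30",(480,306),30),("30e",(523,488),30),("20",(312,404),20),("25",(403,403),25)]:
    print(n,pol(C,f(q),x),np.radians(d).round(4))
for o in(0,-.001,-.002,-.003,-.0035,-.004):
    print(o,"needle",pol(C,f((5,290)),x+o),"tip",pol(C,f((360,363)),x+o),"base",pol(C,f((372,470)),x+o),"A tip",pol(A,fa((178,462)),x+o))
```

```text
0 (np.float64(-0.0068), np.float64(0.0869)) 0.0
0e (np.float64(-0.0003), np.float64(0.0993)) 0.0
15 (np.float64(0.2601), np.float64(0.0867)) 0.2618
15e (np.float64(0.2636), np.float64(0.0993)) 0.2618
30 (np.float64(0.5218), np.float64(0.0867)) 0.5236
30e (np.float64(0.5229), np.float64(0.0993)) 0.5236
20 (np.float64(0.3495), np.float64(0.0928)) 0.3491
25 (np.float64(0.4372), np.float64(0.0928)) 0.4363
0 needle (np.float64(-0.0492), np.float64(0.0905)) tip (np.float64(0.4012), np.float64(0.0897)) base (np.float64(0.4015), np.float64(0.0976)) A tip (np.float64(0.4001), np.float64(0.0899))
-0.001 needle (np.float64(-0.0335), np.float64(0.0899)) tip (np.float64(0.4144), np.float64(0.0897)) base (np.float64(0.4137), np.float64(0.0976)) A tip (np.float64(0.4162), np.float64(0.0902))
-0.002 needle (np.float64(-0.0177), np.float64(0.0894)) tip (np.float64(0.4277), np.float64(0.0898)) base (np.float64(0.4259), np.float64(0.0976)) A tip (np.float64(0.4322), np.float64(0.0905))
-0.003 needle (np.float64(-0.0017), np.float64(0.0889)) tip (np.float64(0.4409), np.float64(0.0899)) base (np.float64(0.438), np.float64(0.0976)) A tip (np.float64(0.4481), np.float64(0.0908))
-0.0035 needle (np.float64(0.0064), np.float64(0.0887)) tip (np.float64(0.4475), np.float64(0.0899)) base (np.float64(0.4441), np.float64(0.0976)) A tip (np.float64(0.4561), np.float64(0.091))
-0.004 needle (np.float64(0.0145), np.float64(0.0884)) tip (np.float64(0.454), np.float64(0.09)) base (np.float64(0.4502), np.float64(0.0976)) A tip (np.float64(0.4639), np.float64(0.0912))
```

The index comes out at about 0.41 rad: the tongue sits almost on the plate and its edges are radial there. Now I'll move over the bottle.

Request:
nudge_tcp(
  rows={"deltas": [[-0.02,0,-0.03,0],[-0.04,0,-0.06,0],[-0.06,0.01,-0.09,0],[-0.09,0.03,-0.11,0],[-0.12,0.06,-0.11,0],[-0.15,0.09,-0.11,0],[-0.172,0.12,-0.11,0],[-0.172,0.16,-0.11,0],[-0.172,0.197,-0.11,0],[-0.172,0.197,-0.11,0],[-0.172,0.197,-0.11,0],[-0.172,0.197,-0.11,0]]},
)

```text
time: 3.88
tool_pos: [0.5557, -0.0773, 0.2023]
eef_rot: [3.14, 0.0, 1.39]
force: [-0.7, 0.5, 0.5]
width: 1.002
grasp_force: 0.0
```

Run:
```python
from h import *
from workcell import arm
import pickle
s=wrist(arm);pickle.dump(s,open("w4.pkl","wb"))
cv2.imwrite("pics/w4.png",s["pixels"][:,:,::-1])
m=green(s);k,l,st,c=cv2.connectedComponentsWithStats(m)
for i in range(1,k):
    if st[i,4]>60: print(st[i].tolist(),c[i],onz(s,c[i],.096))
```

```text
[305, 179, 23, 24, 431] [315.91415313 190.39675174] [ 0.55660761 -0.07355986  0.096     ]
```

View pics/w4.png

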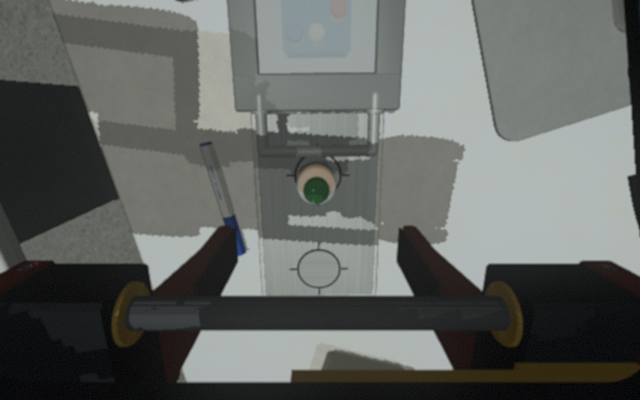

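The wrist view shows the cap at (317,191), the far ring at (319,268), and the bar along row 151 between columns 260 and 380. I'll locate these in world coordinates.

Run:
```python
from h import *
import pickle
s=pickle.load(open("w4.pkl","rb"));t=Ro.from_euler("z",-.18).as_matrix()
W=lambda p:(t.T@(p-np.array([.5887,.0906,0]))).round(4)
for n,q,z in[("cap",(317,190.5),.096),("far",(319,268),.026),("near",(317.5,174),.026),("barL",(262,151.5),.089),("barR",(376,151.5),.089),("lidL",(237,109),.089),("lidR",(400,109),.089)]:
    p=onz(s,q,z);print(n,p.round(4),W(p))
h=cv2.cvtColor(s["pixels"],cv2.COLOR_RGB2GRAY)
print("col320",h[138:262,320].tolist());print("row268",h[268,285:355].tolist())
print("bar col280",h[140:165,280].tolist(),"col355",h[140:165,355].tolist())
```

```text
cap [ 0.5575 -0.0738  0.096 ] [-0.0012 -0.1673  0.096 ]
far [ 0.5399 -0.1845  0.026 ] [ 0.0012 -0.2794  0.026 ]
near [ 0.5582 -0.0741  0.026 ] [-0.0005 -0.1675  0.026 ]
barL [ 0.517  -0.0332  0.089 ] [-0.0483 -0.1346  0.089 ]
barR [ 0.6132 -0.0507  0.089 ] [ 0.0494 -0.1347  0.089 ]
lidL [0.5046 0.0049 0.089 ] [-0.0674 -0.0994  0.089 ]
lidR [ 0.6373 -0.0194  0.089 ] [ 0.0675 -0.0995  0.089 ]
col320 [73, 72, 73, 71, 71, 73, 70, 67, 67, 70, 75, 84, 91, 94, 91, 84, 82, 74, 70, 68, 70, 68, 66, 58, 53, 53, 66, 79, 95, 105, 117, 125, 131, 130, 131, 130, 132, 130, 120, 92, 61, 43, 49, 51, 54, 54, 54, 52, 50, 50, 52, 52, 53, 52, 52, 49, 53, 57, 61, 62, 62, 62, 60, 62, 77, 98, 98, 94, 92, 93, 92, 91, 90, 91, 92, 89, 91, 105, 131, 152, 162, 163, 161, 163, 161, 161, 161, 157, 138, 112, 93, 90, 90, 90, 90, 90, 89, 92, 90, 90, 90, 91, 87, 88, 96, 116, 130, 142, 148, 145, 128, 92, 87, 122, 143, 146, 147, 146, 145, 145, 142, 146, 145, 145]
row268 [149, 147, 148, 146, 136, 120, 109, 107, 110, 109, 109, 101, 79, 86, 121, 141, 145, 144, 143, 143, 145, 145, 144, 145, 146, 146, 142, 146, 144, 147, 144, 145, 145, 145, 145, 146, 144, 146, 147, 145, 147, 146, 146, 145, 146, 146, 147, 145, 146, 146, 147, 147, 143, 120, 90, 88, 98, 98, 95, 95, 96, 102, 115, 135, 148, 152, 153, 151, 152, 152]
bar col280 [71, 71, 71, 69, 69, 66, 66, 66, 68, 70, 75, 75, 74, 70, 66, 66, 60, 68, 69, 71, 72, 70, 69, 73, 70] col355 [93, 96, 97, 95, 87, 74, 67, 68, 69, 73, 76, 75, 70, 65, 63, 79, 114, 145, 150, 131, 106, 92, 93, 94, 94]
```

Request:
nudge_tcp(
  rows={"deltas": [[0.002,0.002,0.04,0],[0.002,0.002,0.08,0],[0.002,0.002,0.11,0],[0.002,0.002,0.14,0],[0.002,0.002,0.155,0],[0.002,0.002,0.166,0],[0.002,0.002,0.166,0],[0.002,0.002,0.166,0]]},
)

```text
time: 4.6
tool_pos: [0.5581, -0.0756, 0.0354]
eef_rot: [3.142, 0.0, 1.39]
force: [-0.1, -0.3, 0.7]
width: 1.0
grasp_force: 0.0
```

Request:
nudge_tcp(
  rows={"deltas": [[0,0,0,0],[0,0,0,0],[0,0,0,0],[0,0,0,0]]},
  finger_gap=0.47,
)

```text
time: 4.93
tool_pos: [0.5591, -0.0761, 0.0356]
eef_rot: [3.14, 0.0, 1.39]
force: [0.5, 0.6, 0.5]
width: 0.732
grasp_force: 0.0
```

Request:
nudge_tcp(
  rows={"deltas": [[0,0,0,0],[0,0,0,0],[0,0,0,0],[0,0,0,0]]},
  finger_gap=0.3,
)

```text
time: 5.27
tool_pos: [0.558, -0.0758, 0.0346]
eef_rot: [-3.141, 0.0, 1.39]
force: [-1.8, 0.8, 0.8]
width: 0.432
grasp_force: 0.5
```

Request:
nudge_tcp(
  rows={"deltas": [[0,0,0,0],[0,0,0,0],[0,0,0,0],[-0.004,0,0,0],[-0.012,0,0,0],[-0.024,0,0,0],[-0.036,0,0,0]]},
  finger_gap=0.3,
)

```text
time: 5.85
tool_pos: [0.5519, -0.1125, 0.0346]
eef_rot: [3.141, 0.0, 1.39]
force: [0.5, -0.4, -1.5]
width: 0.419
grasp_force: 30.0
```

Request:
nudge_tcp(
  rows={"deltas": [[-0.004,0,0.0005,0],[-0.01,0,0.0005,0],[-0.016,0.0005,0.0005,0]]},
)

```text
time: 6.1
tool_pos: [0.5498, -0.128, 0.0346]
eef_rot: [3.141, -0.0, 1.389]
force: [0.8, 3.7, 4.3]
width: 0.417
grasp_force: 30.0
```

Request:
nudge_tcp(
  rows={"deltas": [[-0.01,0,0,0],[-0.022,0,0,0],[-0.034,0.0005,0,0],[-0.046,0.001,0,0],[-0.054,0.001,0,0],[-0.06,0.001,0,0],[-0.06,0.001,0,0],[-0.06,0.001,0,0]]},
)

```text
time: 6.77
tool_pos: [0.5399, -0.1884, 0.0346]
eef_rot: [3.14, 0.002, 1.39]
force: [-0.8, -0.9, 4.9]
width: 0.414
grasp_force: 30.0
```

Run:
```python
from h import *
from workcell import arm
import pickle
s=wrist(arm);pickle.dump(s,open("w5.pkl","wb"));m=green(s);k,l,st,c=cv2.connectedComponentsWithStats(m)
print([(st[i].tolist(),onz(s,c[i],.096)) for i in range(1,k) if st[i,4]>60])
t=arm.snapshot("top");pickle.dump(t,open("t5.pkl","wb"))
k,l,st,c=cv2.connectedComponentsWithStats(green(t));print([(c[i],onz(t,c[i],.096)) for i in range(1,k) if st[i,4]>20])
```

```text
[([291, 277, 52, 19, 714], array([ 0.54283801, -0.17578705,  0.096     ])), ([298, 331, 38, 7, 186], array([ 0.53931626, -0.1947816 ,  0.096     ]))]
[]
```

Request:
nudge_tcp(
  rows={"deltas": [[0,0,-0.0003,0],[0,0,-0.0003,0],[0,0,-0.0003,0],[0,0,-0.0003,0],[0,0,-0.0003,0],[0,0,-0.0003,0],[0,0,-0.0003,0]]},
  finger_gap=1.0,
)

```text
time: 7.45
tool_pos: [0.5397, -0.1862, 0.0344]
eef_rot: [-3.141, 0.0, 1.39]
force: [-0.1, -0.1, 0.8]
width: 0.908
grasp_force: 0.0
```

Request:
nudge_tcp(
  rows={"deltas": [[0,0,-0.01,0],[0,0,-0.04,0],[0,0,-0.08,0],[0,0,-0.12,0],[0,0,-0.16,0],[0,0,-0.16,0],[0,0,-0.16,0]]},
)

```text
time: 8.03
tool_pos: [0.5417, -0.1872, 0.1981]
eef_rot: [3.135, 0.002, 1.39]
force: [-0.1, -0.2, -0.5]
width: 0.997
grasp_force: 0.0
```

Run:
```python
from h import *
from workcell import arm
s=wrist(arm);cv2.imwrite("pics/w6.png",s["pixels"][150:300,220:420,::-1].repeat(3,0).repeat(3,1))
```

```text
(no output)
```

View pics/w6.png

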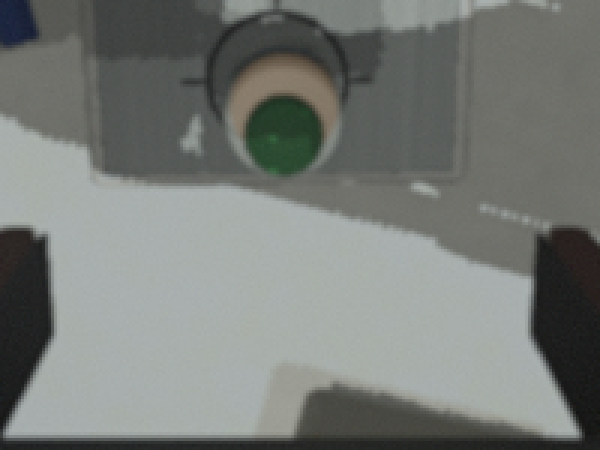

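The bottle stands in the far ring: cap at full-frame (314.7,195), ring centre at about (313,177), roughly 1–2 mm off centre. Next I'll go above the bar, turn so the fingers close along the warmer's y, and narrow the opening to about 24 mm.

Request:
nudge_tcp(
  rows={"deltas": [[0.03,0,0,-0.12],[0.06,0,0,-0.24],[0.09,-0.001,0,-0.36],[0.12,-0.002,0,-0.48],[0.146,-0.003,0,-0.6],[0.146,-0.003,0,-0.72],[0.146,-0.003,0,-0.84],[0.146,-0.003,0,-0.96],[0.146,-0.003,0,-1.08],[0.146,-0.003,0,-1.2],[0.146,-0.003,0,-1.32],[0.146,-0.003,0,-1.44],[0.146,-0.003,0,-1.57],[0.146,-0.003,0,-1.57],[0.146,-0.003,0,-1.57],[0.146,-0.003,0,-1.57],[0.146,-0.003,0,-1.57]]},
  finger_gap=0.273,
)

```text
time: 9.5
tool_pos: [0.5626, -0.0421, 0.1939]
eef_rot: [-3.142, -0.001, 2.957]
force: [-0.0, -0.2, -0.0]
width: 0.276
grasp_force: 0.0
```

Run:
```python
from h import *
from workcell import arm
import pickle
s=wrist(arm);pickle.dump(s,open("w7.pkl","wb"));cv2.imwrite("pics/w7.png",s["pixels"][:,:,::-1])
T=np.linalg.inv(s["world_from_camera"])
print(proj(s,[arm.get_state()["tool_pos"],[.564,-.0433,.084]]))
t=arm.snapshot("top");pickle.dump(t,open("t7.pkl","wb"))
```

```text
[[314.68084828 243.82050298]
 [314.45603837 193.24564628]]
```

View pics/w7.png

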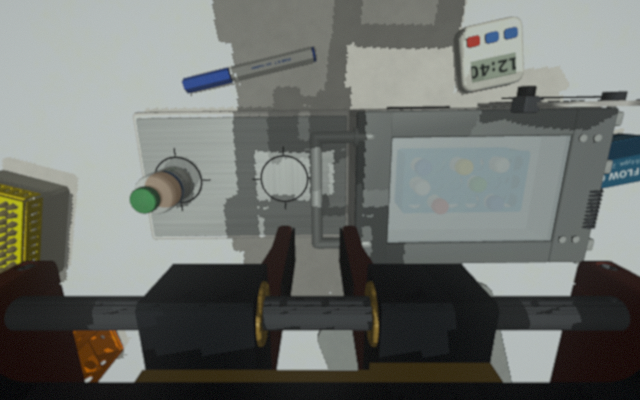

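The bar runs vertically at about column 317, directly between the fingertips (inner edges at 290 and 343). The bottle sits in the far ring. Now I'll descend and pinch.

Request:
nudge_tcp(
  rows={"deltas": [[0,0,0.03,0],[0,0,0.06,0],[0,0,0.08,0],[0,0,0.1,0],[0,0,0.115,0],[0,0,0.127,0],[0,0,0.127,0],[0,0,0.127,0]]},
)

```text
time: 10.27
tool_pos: [0.5626, -0.0421, 0.0671]
eef_rot: [-3.142, -0.001, 2.959]
force: [1.4, -0.1, -0.1]
width: 0.274
grasp_force: 0.0
```

Request:
nudge_tcp(
  rows={"deltas": [[0,0,0,0],[0,0,0,0],[0,0,0,0],[0,0,0,0],[0,0,0,0]]},
  finger_gap=0.0,
)

```text
time: 10.68
tool_pos: [0.5638, -0.0429, 0.0683]
eef_rot: [-3.141, 0.002, 2.96]
force: [0.1, -3.1, 2.3]
width: 0.104
grasp_force: 30.0
```

Run:
```python
from h import *
from workcell import arm
import pickle
pickle.dump(arm.snapshot("scene"),open("sc8.pkl","wb"))
s=[arm.get_state()];print(s[0]["tool_pos"],s[0]["force"],s[0]["width"],s[0]["grasp_force"])
```

```text
[ 0.56382478 -0.04289875  0.06821784] [ 0.53073013 -4.55684219  2.3530292 ] 0.10932519537145781 30.00005006790161
```

The bar is gripped (9 mm opening, 30 N). I'll lift along the arc to about 0.35 rad first and measure there.

Request:
nudge_tcp(
  rows={"deltas": [[0,0.0003,-0.012,0],[0,0.0012,-0.0242,0],[0,0.0027,-0.0362,0],[0,0.0048,-0.0481,0],[0,0.0075,-0.0599,0],[0,0.0108,-0.0715,0],[0,0.0147,-0.083,0],[0,0.0147,-0.083,0],[0,0.0147,-0.083,0]]},
)

```text
time: 11.48
tool_pos: [0.5661, -0.0292, 0.1511]
eef_rot: [-3.139, 0.002, 2.961]
force: [0.8, -8.5, -1.8]
width: 0.105
grasp_force: 30.0
```

Run:
```python
from h import *
from workcell import arm
import pickle
sc=arm.snapshot("scene");t=arm.snapshot("top");pickle.dump((sc,t),open("l9.pkl","wb"))
a=[sc["pixels"][130:260,240:380],t["pixels"][130:230,240:440]]
a=[cv2.resize(x[:,:,::-1],(600,int(600*x.shape[0]/x.shape[1])) if i else (300,279),interpolation=cv2.INTER_CUBIC) for i,x in enumerate(a)]
a[0]=cv2.copyMakeBorder(a[0],0,0,0,300,0)
cv2.imwrite("pics/l9.png",cv2.convertScaleAbs(np.vstack(a),alpha=1.3))
```

```text
(no output)
```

View pics/l9.png

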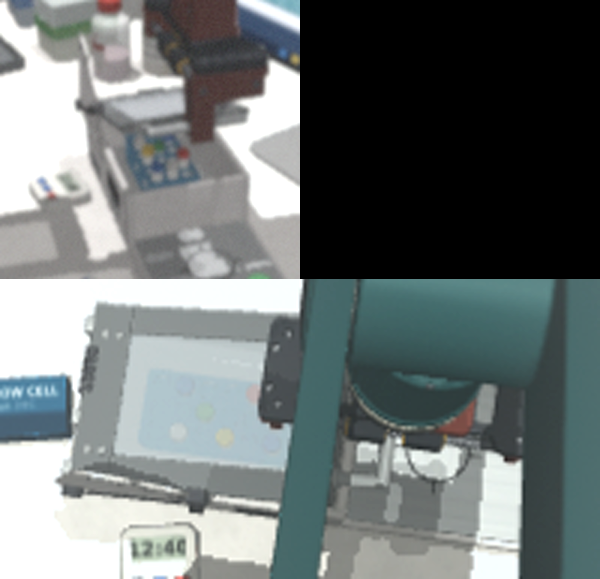

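The lid follows, and the commanded and measured heights agree (Δz 83 mm, so 0.35 rad). I'll ease up to about 0.407, just short of the measured 0.413.

Request:
nudge_tcp(
  rows={"deltas": [[0,0.001,-0.004,0],[0,0.002,-0.007,0],[0,0.003,-0.0095,0],[0,0.004,-0.0115,0],[0,0.004,-0.0128,0],[0,0.004,-0.0128,0],[0,0.004,-0.0128,0],[0,0.004,-0.0128,0],[0,0.004,-0.0128,0]]},
)

```text
time: 12.33
tool_pos: [0.5669, -0.0248, 0.1631]
eef_rot: [-3.14, 0.001, 2.96]
force: [2.0, -6.4, -3.1]
width: 0.104
grasp_force: 30.0
```

Run:
```python
from h import *
from workcell import arm
import pickle
z=[];F=[]
for i in range(16):
    s=arm.snapshot("scene" if i%2 else "wrist");st=arm.get_state();z.append(st["tool_pos"]);F.append(st["force"])
    if i==14: w=wrist(arm)
print(np.mean(z,0),np.std(z,0),np.mean(F,0),st["width"],st["grasp_force"])
z=np.mean(z,0)[2];print("theta",np.arcsin((z-.068)/.242))
pickle.dump((s,w),open("l10.pkl","wb"))
R=Ro.from_euler("z",-.18).as_matrix();O=np.array([.5887,.0915,0])
for th in(.38,.407,.43): # front/right lid corner and clip/needle in wrist and scene views
    P=[O+R@np.array([-.0797,.104-.09*np.cos(th),.084+.09*np.sin(th)])]
    print(th,proj(w,P).round(1).tolist(),proj(s,P).round(1).tolist())
cv2.imwrite("pics/l10.png",cv2.convertScaleAbs(cv2.resize(w["pixels"][:200,380:640,::-1],None,fx=3,fy=3,interpolation=cv2.INTER_CUBIC),alpha=1.6))
```

```text
[ 0.56687714 -0.02483903  0.16307479] [1.43262038e-05 1.48785560e-05 1.35283418e-05] [ 2.06571336 -5.75926452 -3.49612119] 0.1047169795381459 30.001954436302185
theta 0.4037516067270472
0.38 [[540.3, 94.1]] [[283.3, 181.6]]
0.407 [[544.3, 93.9]] [[283.2, 180.6]]
0.43 [[547.8, 93.8]] [[283.1, 179.7]]
```

View pics/l10.png

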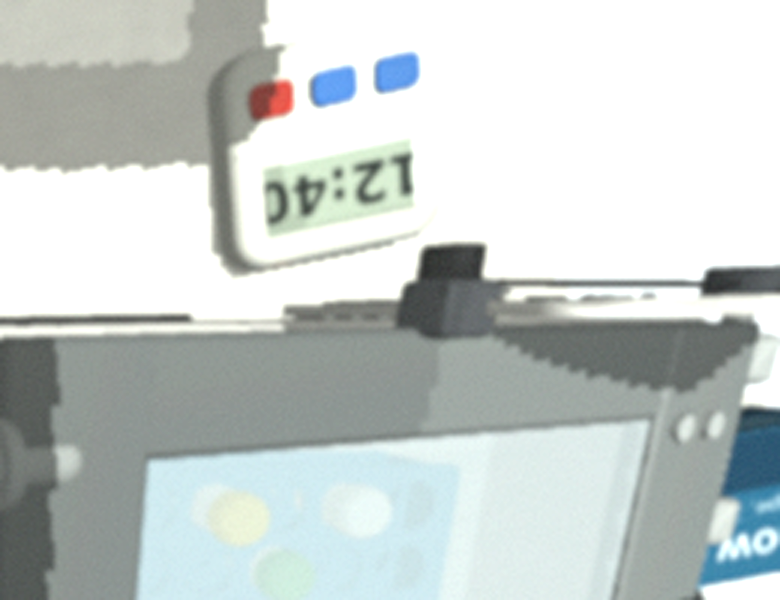

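The needle meets the clip at crop (490,285), with the lid at about 0.404 rad. I'll trim it up 1 mm and hand in.

Request:
nudge_tcp(
  rows={"deltas": [[0,0.0002,-0.0005,0],[0,0.0004,-0.001,0],[0,0.0004,-0.001,0],[0,0.0004,-0.001,0],[0,0.0004,-0.001,0]]},
)

```text
time: 13.6
tool_pos: [0.5669, -0.0244, 0.1641]
eef_rot: [-3.14, 0.001, 2.96]
force: [1.7, -5.5, -4.2]
width: 0.103
grasp_force: 30.0
```

```bash
python3 -c "
from workcell import arm
print(arm.finish_job())"
```

```text
the job is handed in; nothing more can be done
None
```

The job is handed in at 13.6 s: the bottle was slid along the deck and released in the far ring, 1–2 mm off centre, and the arm is holding the lid at about 0.408 rad, just short of the clip at about 0.413 rad. Both angles are my own estimates (clip roughly ±0.015 rad), and no verdict came back.

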